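# Shut the toastie press and wind its timer

## Task

Lower the lid of the toastie press until it is fully shut, without slamming it; then wind the key of its timer clockwise right up to the stop. Leave the things around the press where they stand.

Things in the scene. Friction and masses are not known exactly. Their poses are not given: they have to be found in the camera images.
- lid_handle (a point): Middle of the toastie press lid's handle: a round black bar 14 mm thick, 130 mm long (middle 110 mm free), parallel to the hinge, on two side arms ahead of the lid's free edge with a 43 mm gap between bar and lid. 240 mm from the hinge; 75 mm above the worktop when shut. Turns with the lid; y axis along the bar.
- lid_hinge (a point): Middle of the hinge line, at the far edge of the press, 58 mm above the worktop. Turns with the lid; y axis = hinge line. The white lid (190 mm hinge to free edge, 230 mm wide, 32 mm thick) reaches along its own -x; the handle's middle is at (-240, 0, 17) mm in this frame. Lid top when shut: 91 mm above the worktop.
- lid (a joint): Opening angle of the lid, rad: 0 = shut flat on the base, grows as it opens (limit 1.6); starts at 0.9 to 1.25, standing open. The hinge is stiff: the lid stays at whatever angle it is left, so it must be brought the whole way down; about 1 to 4 N at the handle.
- press: The toastie press, fixed. White base 210 x 240 mm, 50 mm high, with a dark ridged plate. Origin: on the worktop under the middle of the base; +x from the handle side (near the robot) to the hinge, +y left. Hinge at x = +100 mm, shut handle at x = -140 mm. On its right (-y) a white timer column 150 x 78 mm, top 90 mm above the worktop, centred at (-20, -161) mm.
- timer_grip (a point): Grip point of the clockwork timer's winding key, on its upright axis above the column, at (-30, -161) mm from the press origin, 118 mm above the worktop. The key is an upright steel wing 44 mm long, 12 mm thick, from 100 to 130 mm above the worktop, on a short stem. Turns with the key; x axis along the wing.
- timer (a joint): How far the timer key is wound, rad: grows clockwise seen from above, 0 = run down (wing along the press's x axis), 2.6 = fully wound, against the stop. Starts at 0.0 to 0.5, so it takes more than one grasp. Sprung, up to 0.1 N m, but it stays where it is left. It is independent of the lid.
- mug: Bystander: white mug, 80 mm wide, 90 mm high, beside the press. Origin under its middle.
- jar: Bystander: amber glass jar with brass-coloured lid, 68 mm wide, 110 mm high, beside the press. Origin under its middle.
- spatula: Bystander: spatula 280 mm long lying to the left of the press. Origin under its middle.
- grater: Bystander: steel box grater 75 x 55 mm, 170 mm high, to the right of the press. Origin under its middle.

How it is judged:
On the way, in this order (a step that is already met when the one before it is completed fails the run):
1. the lid is shut (value of joint lid below 0.04 rad), for 0.2 s.
2. the timer is fully wound (value of joint timer above 2.4 rad), for 0.2 s.
At the end, for the whole second after the job is handed in: The lid is shut (within 0.04 rad), the timer key is wound to more than 2.4 of its 2.6 rad, and the mug, jar, spatula and grater are within 30 mm of where they stood (value of joint lid below 0.04 rad and value of joint timer above 2.4 rad and distance of each of mug, jar, spatula, grater from where it was at the start of the episode below 0.03 m); the robot touches nothing.
It fails at once if the lid is slammed (swings down faster than 2 rad/s) (velocity of joint lid below -2 rad/s).
It fails at once if the mug is moved by more than 30 mm or tipped (distance of mug from where it was at the start of the episode above 0.03 m or angle between mug's own z axis and vertical above 0.5 rad).
It fails at once if the jar is moved by more than 30 mm or tipped (distance of jar from where it was at the start of the episode above 0.03 m or angle between jar's own z axis and vertical above 0.5 rad).
It fails at once if the spatula is moved by more than 30 mm or tipped (distance of spatula from where it was at the start of the episode above 0.03 m or angle between spatula's own z axis and vertical above 0.5 rad).
It fails at once if the grater is moved by more than 30 mm or tipped (distance of grater from where it was at the start of the episode above 0.03 m or angle between grater's own z axis and vertical above 0.5 rad).
It also fails if it takes over 58 s, if anything falls off the work surface, if the arm or the gripper's body presses on something with over 40 N, if the wrist force passes 120 N, or if a joint passes its speed limit or range.

## Robot

A 6-joint arm with a two-finger parallel gripper is mounted at the origin on the work surface. World frame = base frame: x ahead of the robot, y to its left, z up, the work surface at z = 0. Lengths are in m, angles in rad, forces in N, time in s.
With the tool pointing down it reaches from about 0.325 to 1 m from the base axis. Payload 5.1 kg.
Tool frame: the origin (TCP) lies at the very end of the fingers, on their centre line; the grasp point (between the pads) lies r.grasp_offset behind it (r.grasp_offset is the distance from the TCP to the grasp point, in m); z points along the fingers, y is the line along which they close (so a half turn about z gives the same grasp; the last joint's range is limited). The gripper opens to 85 mm and grips with 20 to 120 N. Pads are 22 mm wide; open, the fingers measure 114 mm over their backs; the gripper's body (76 mm by 85 mm) begins 54 mm behind the grasp point. The pads swing forward as they close: fully open they stand 13 mm farther back than shut.
Start: joints at [-1.297, 0.124, 1.65, -0, 1.367, -0.083], TCP at [0.227, -0.609, 0.231] pointing down, gripper open.
Joint ranges: [-2.61, 2.61], [-1.02, 2.33], [0.03, 2.71], [-1.35, 4.49], [0.32, 2.68], [-2.91, 2.91]. Speed limits (rad/s): [2.57, 2.57, 3.14, 3.14, 3.14, 3.14].

## Interface

Orientations are given as a unit quaternion [x, y, z, w].
In Python, from plant import readout, snapshot, camera_info, r gives the robot as it stands.
- The arm moves only by the shell command python3 -m inch 'ROWS' [FORCE]. ROWS is text: rows parted by semicolons, each of 7 numbers parted by spaces: the shift along the tool's x, y, z as a fraction of full scale, then the turn, a rotation vector about the tool's x, y, z as a fraction of full scale, then the closure, from 0 (fully open) to 1 (shut). In form: dx dy dz ax ay az fingers; .... A call has 1 to 5 rows; each row shifts and turns the commanded pose from where the row before left it, along the tool's axes as they then stand; what a row does not reach is not made up. Full scale, the value 1, is 0.025 m for a shift and 6 degrees for a turn. A row lasts 1/12 s, in which the tool goes at most 41.7 mm and 7.16 degrees, less where a joint would pass 70% of its speed; a pose out of reach is approached as far as the arm can. A call with a number of a shift or a turn outside -1 to 1 is refused whole. A call with a gripper value outside its range is refused whole. The fingers move at their own pace and stop on an object; FORCE is the grip in N (left out, the last holds). Time passes only in rows, so rows that do not move let the fingers close. It gives the time, the measured TCP pose, the force, the opening and the grip force at its end, in the units of the state.
- readout.observe(): the state, without advancing time (a new reading comes with each control period).
- snapshot(name): name is "side" or "top" or "wrist"; returns the picture (384x512x3 uint8, blue, green, red); there is no depth.
- camera_info(name): a dict with "fx", "fy", "cx", "cy" (pixels), "world_from_camera" (4x4, takes a point from camera to world coordinates). Camera axes: x right, y down, z forward; pixel columns grow to the right and rows downward; lengths in m; the calibration is good to about 2 mm. A picture is of the moment at which its call begins: read the wrist's pose just before it. camera_info takes no time and is no camera call; for the wrist camera it gives the pose at the moment of the call.
- r.finish_job(): hands the job in; it is judged then, once.
The state is a dict: "time_s": time; "joint_pos": joint angles; "dq": joint speeds; "tau": joint torques, N m; "eef_pos": TCP position; "tool_rot": TCP orientation; "contact_force": force on the tool from outside, world axes, zero at the start; "torque": the same for the moment, N m; "gripper_width": opening from 0.0 (shut) to 1.0 (fully open); "grasp_force": force on a finger pad.
Only numpy, scipy, OpenCV 4.12 (cv2) and the standard library are available. Lean on these libraries where they do the work, as an engineer would, in place of code of your own. Each camera call takes 0.05 s, during which the arm holds its last target. There are 200 camera calls.

## Working session

There is one attempt and no reset: what is moved stays moved. The work goes in short steps, Python scripts to look and compute and a shell command to move; the robot and the scene stay as the last step left them, time stands still between calls to the robot, and variables do not carry over. Pictures are saved under pics/ and viewed, at most 10 in all, crops included, and the job is handed in when it is done.

```bash
mkdir -p pics; ls; python3 - <<'E'
from plant import readout, snapshot, camera_info, r
import cv2,numpy as np
print(readout.observe(), r.grasp_offset)
for n in("side","top"):
    im=snapshot(n);cv2.imwrite(f"pics/{n}0.png",im);c=camera_info(n);print(n,c["fx"],c["fy"],c["cx"],c["cy"],np.round(c["world_from_camera"],4).tolist())
E
```

```text
pics
{'time_s': 0.0, 'joint_pos': array([-1.29654765e+00,  1.24497960e-01,  1.65170280e+00,  2.55271493e-05,
        1.36750801e+00, -8.25848565e-02]), 'dq': array([-0.00028327,  0.0011484 , -0.00206572,  0.00117588,  0.00011089,
        0.00099723]), 'tau': array([ 1.04925671e-04, -4.23610711e+01, -3.65449834e+01, -3.29748320e-05,
        6.89842156e-03, -1.10249482e-05]), 'eef_pos': array([ 0.22686937, -0.60845523,  0.23004063]), 'tool_rot': array([ 9.84125814e-01,  1.77469048e-01, -8.87997723e-05, -1.05439754e-03]), 'contact_force': array([0.33128022, 0.04800075, 0.18342262]), 'torque': array([ 0.00386639, -0.00828866,  0.00782596]), 'grasp_force': 0.0, 'gripper_width': 0.9994173459637504} 0.0187
side 470.86667196251767 470.86667196251767 252.14664595919447 188.68328196405727 [[-0.9975, 0.043, -0.0566, 0.6278], [0.0687, 0.7884, -0.6113, 0.9703], [0.0184, -0.6137, -0.7894, 1.2989], [0.0, 0.0, 0.0, 1.0]]
top 408.1738181508742 408.1738181508742 257.10303506963123 191.69462957677243 [[-0.1367, -0.9686, 0.2075, 0.3182], [-0.9906, 0.1335, -0.029, 0.0518], [0.0004, -0.2095, -0.9778, 1.1926], [0.0, 0.0, 0.0, 1.0]]
```

View pics/side0.png

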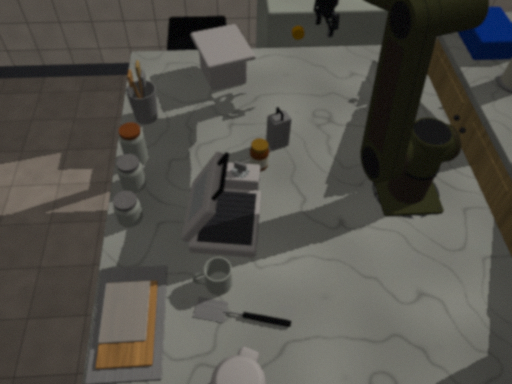

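View pics/top0.png

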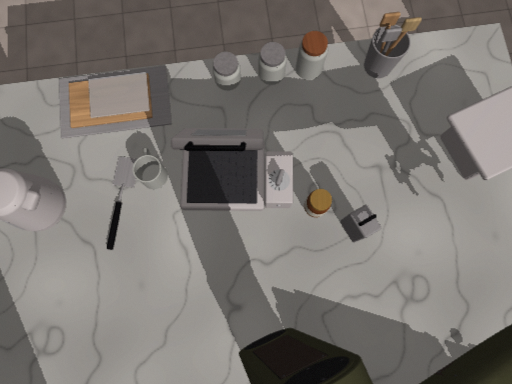

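Side view: the lid stands open with its black handle near (224,175) and the column behind it at (243,175). Top view: base spans (182..265, 150..208), the key is near (281,181), the jar at (319,203) and the mug at (149,172). I'll enlarge both.

```bash
python3 - <<'E'
import cv2,numpy as np
a=cv2.imread("pics/top0.png")[125:215,165:305];b=cv2.imread("pics/side0.png")[145:255,180:270]
cv2.imwrite("pics/topc.png",cv2.resize(a,None,fx=5.5,fy=5.5,interpolation=cv2.INTER_CUBIC))
cv2.imwrite("pics/sidec.png",cv2.resize(np.clip(b*1.5,0,255).astype('u1'),None,fx=5.4,fy=5.4,interpolation=cv2.INTER_CUBIC))
E
```

```text
(no output)
```

View pics/topc.png

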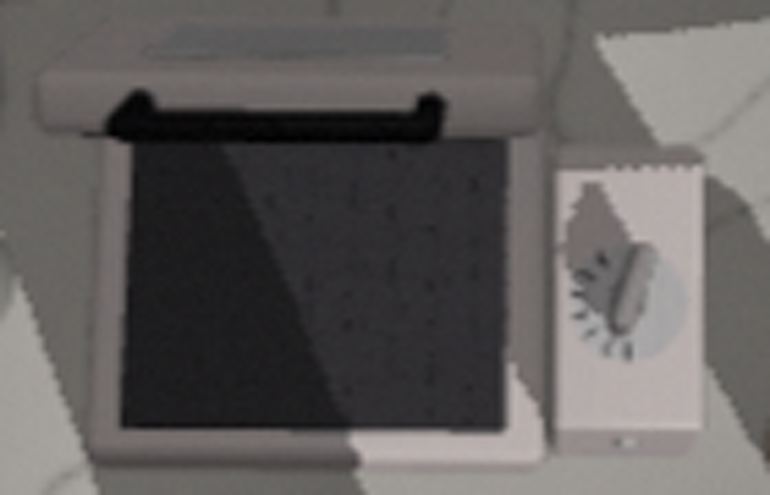

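View pics/sidec.png

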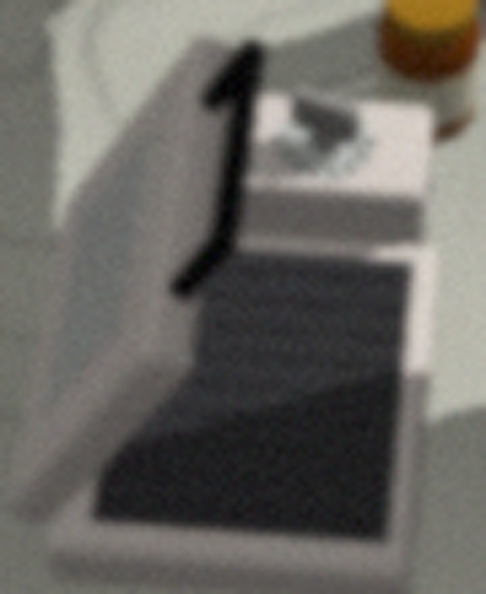

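The top crop shows the bar ends at (110,127) and (440,127), the column top corners at (557..703, 170..430) and the key's wing from (645,245) to (620,332). The side crop shows the bar ends at (252,48) and (228,242), and the column top's corners at (258,95), (433,105), (422,200) and (248,188). Next I triangulate and check against the model.

```bash
cat > h.py <<'E'
import numpy as np, cv2
from plant import readout, snapshot, camera_info, r
from scipy.spatial.transform import Rotation as R
from scipy.optimize import least_squares
def proj(n,X,c=None):
    c=c or camera_info(n);T=np.linalg.inv(np.array(c["world_from_camera"]));p=np.atleast_2d(X)@T[:3,:3].T+T[:3,3]
    return np.c_[c["fx"]*p[:,0]/p[:,2]+c["cx"],c["fy"]*p[:,1]/p[:,2]+c["cy"]]
def tri(obs):
    return least_squares(lambda X:np.ravel([proj(n,X,c)[0]-uv for n,c,uv in obs]),[.6,0,.1])
E
python3 - <<'E'
from h import *
t=lambda u,v:np.array([u/5.5+165-.4,v/5.5+125-.4]); s=lambda u,v:np.array([u/5.4+180-.4,v/5.4+145-.4])
ct,cs=camera_info("top"),camera_info("side")
pts={"barR":(t(440,126),s(250,50)),"barL":(t(110,126),s(228,242)),"key":(t(632,288),s(330,118)),
"cBL":(t(557,170),s(248,188)),"cBR":(t(703,170),s(258,95)),"cFL":(t(557,430),s(422,200)),"cFR":(t(703,430),s(433,105))}
for k,(a,b) in pts.items():
    q=tri([("top",ct,a),("side",cs,b)]);print(k,np.round(q.x,4),np.round(q.fun,1))
def model(p):
    x,y,yaw,th=p;Rz=R.from_euler('z',yaw)
    rot=R.from_euler('y',th)  # lid along -x lifts with +rot about y
    h=lambda yy:np.array([.1,0,.058])+rot.apply([-.24,yy,.017])
    P={"barR":h(-.065),"barL":h(.065),"key":[-.03,-.161,.13],"cBL":[.055,-.122,.09],"cBR":[.055,-.2,.09],"cFL":[-.095,-.122,.09],"cFR":[-.095,-.2,.09]}
    return {k:Rz.apply(v)+[x,y,0] for k,v in P.items()}
def res(p):
    M=model(p);return np.ravel([np.r_[proj("top",M[k],ct)[0]-a,proj("side",M[k],cs)[0]-b] for k,(a,b) in pts.items()])
q=least_squares(res,[.7,.05,0,1.1],loss='soft_l1');print(q.x);print(np.round(res(q.x).reshape(-1,4),1))
M=model(q.x);print({k:np.round(v,3) for k,v in M.items()})
# key angle from top picture
def ray(uv,z):
    T=np.array(ct["world_from_camera"]);d=T[:3,:3]@[(uv[0]-ct["cx"])/ct["fx"],(uv[1]-ct["cy"])/ct["fy"],1];return T[:3,3]+d*(z-T[2,3])/d[2]
a,b=ray(t(645,245),.13),ray(t(620,332),.13);d=a-b;print("wing",a,b,np.linalg.norm(d),"timer",q.x[2]-np.arctan2(d[1],d[0]))
for n,uv in(("mug",(149,165)),("jar",(320,198)),("grater",(364,217))):print(n,ray(uv,{"mug":.09,"jar":.11,"grater":.17}[n]))
E
```

```text
barR [0.6231 0.0394 0.27  ] [-0.1  0.4 -0.4 -0.2]
barL [0.6388 0.1786 0.2801] [-0.1  0.4 -0.4 -0.2]
key [ 0.5774 -0.0456  0.1125] [-0.2  0.9 -1.  -0.4]
cBL [ 0.6401 -0.0155  0.0933] [-0.8  3.9 -4.3 -1.9]
cBR [ 0.6306 -0.0894  0.0942] [-0.8  3.6 -4.  -1.8]
cFL [ 0.5197 -0.001   0.0814] [ 0. -0.  0.  0.]
cFR [ 0.5082 -0.073   0.0871] [-0.   0.2 -0.2 -0.1]
[ 0.62584933  0.11209001 -0.13880441  1.0921789 ]
[[ -3.4   0.3   0.2  -0.3]
 [  1.2   0.2  -0.7  -0.7]
 [ -0.5   0.7   0.1  -3.4]
 [ -1.7  -3.7 -11.4  -1.2]
 [ -0.6  -3.6 -10.5  -1.7]
 [ -1.6   1.4   1.7  -0.4]
 [  0.2   1.4   1.   -0.7]]
{'barR': array([0.621, 0.047, 0.279]), 'barL': array([0.639, 0.176, 0.279]), 'key': array([ 0.574, -0.043,  0.13 ]), 'cBL': array([ 0.663, -0.016,  0.09 ]), 'cBR': array([ 0.653, -0.094,  0.09 ]), 'cFL': array([0.515, 0.004, 0.09 ]), 'cFR': array([ 0.504, -0.073,  0.09 ])}
wing [ 0.59614169 -0.05437967  0.13      ] [ 0.55454405 -0.03581897  0.13      ] 0.04555066793958357 timer 0.28088158136395214
mug [0.66932427 0.30860828 0.09      ]
jar [ 0.50745101 -0.14645035  0.11      ]
grater [ 0.43346071 -0.237439    0.17      ]
```

```bash
python3 - <<'E'
from h import *
t=lambda u,v:np.array([u/5.5+165-.4,v/5.5+125-.4]); s=lambda u,v:np.array([u/5.4+180-.4,v/5.4+145-.4])
ct,cs=camera_info("top"),camera_info("side");C={"t":ct,"s":cs}
obs=[("barR","t",t(440,126)),("barL","t",t(110,126)),("barR","s",s(250,50)),("barL","s",s(228,242)),("key","t",t(632,288)),("cBL","t",t(557,147)),("cBR","t",t(705,147)),("cFL","t",t(557,430)),("cFR","t",t(703,430)),("cFL","s",s(422,200)),("cFR","s",s(433,105)),("bL","t",t(92,460)),("bR","t",t(546,460))]
def model(p):
    x,y,yaw,th=p;Rz=R.from_euler('z',yaw);rot=R.from_euler('y',th)
    h=lambda yy:np.array([.1,0,.058])+rot.apply([-.24,yy,.017])
    P={"bar":h(0),"barR":h(-.069),"barL":h(.069),"key":[-.03,-.161,.13],"cBL":[.055,-.122,.09],"cBR":[.055,-.2,.09],"cFL":[-.095,-.122,.09],"cFR":[-.095,-.2,.09],"bL":[-.105,.12,.05],"bR":[-.105,-.12,.05],"hinge":[.1,0,.058],"shutbar":[-.14,0,.075]}
    return {k:Rz.apply(v)+[x,y,0] for k,v in P.items()}
def res(p):
    M=model(p);return np.ravel([proj("",M[k],C[c])[0]-a for k,c,a in obs])
q=least_squares(res,[.7,.05,0,1.1],loss='soft_l1');print(q.x);print(np.round(res(q.x).reshape(-1,2),1).tolist())
M=model(q.x);print({k:np.round(v,3).tolist() for k,v in M.items()})
E
```

```text
[ 0.6298162   0.10919794 -0.14438103  1.07495933]
[[-0.6, 0.5], [0.6, 0.1], [0.4, -1.5], [-1.0, 0.1], [0.3, -0.6], [-0.8, -0.7], [-0.1, -0.5], [-1.0, 0.1], [0.9, 0.3], [0.6, -0.9], [0.1, -1.1], [-2.0, 0.0], [0.0, 0.6]]
{'bar': [0.631, 0.109, 0.277], 'barR': [0.621, 0.041, 0.277], 'barL': [0.641, 0.177, 0.277], 'key': [0.577, -0.046, 0.13], 'cBL': [0.667, -0.019, 0.09], 'cBR': [0.655, -0.097, 0.09], 'cFL': [0.518, 0.002, 0.09], 'cFR': [0.507, -0.075, 0.09], 'bL': [0.543, 0.243, 0.05], 'bR': [0.509, 0.006, 0.05], 'hinge': [0.729, 0.095, 0.058], 'shutbar': [0.491, 0.129, 0.075]}
```

The fit is consistent (residuals about 1 px), with lid ≈ 1.07 rad and timer ≈ 0.28 rad. I'll grasp the bar with a vertical tool, closing along the press's x axis, starting with a raise and a turn of 61°.

```bash
cat >> h.py <<'E'
def togo(p,psi=None):
    o=readout.observe();Rt=R.from_quat(o["tool_rot"]);d=Rt.inv().apply(np.array(p)-o["eef_pos"])/.025
    x=Rt.as_matrix()[:,0];ps=np.arctan2(x[1],x[0]);tilt=Rt.as_matrix()[:,2]
    print("t",round(o["time_s"],2),"pos",np.round(o["eef_pos"],4),"psi",round(ps,3),"z",np.round(tilt,3),"units",np.round(d,2),"F",np.round(o["contact_force"],1),"M",np.round(o["torque"],2),"w",round(o["gripper_width"],3),"g",round(o["grasp_force"],1),"q6",round(o["joint_pos"][5],2))
    if psi is not None:
        print("turn az units",round(np.degrees((ps-psi+np.pi)%(2*np.pi)-np.pi)/6,2))
E
python3 -m inch '0 0 -1 0 0 -1 0.5; 0 0 -1 0 0 -1 0.5; 0 0 -1 0 0 -1 0.5; 0 0 -1 0 0 -1 0.5; 0 0 -1 0 0 -1 0.5'
python3 -m inch '0 0 0 0 0 -1 0.5; 0 0 0 0 0 -1 0.5; 0 0 0 0 0 -1 0.5; 0 0 0 0 0 -1 0.5; 0 0 0 0 0 -1 0.5'
python3 -m inch '0 0 0 0 0 -0.2 0.5; 0 0 0 0 0 0 0.5'
python3 -c "
from h import *
togo([.631,.109,.355],1.427)"
```

```text
time_s: 0.52
eef_pos: [0.2269, -0.6087, 0.3567]
tool_rot: [0.904, 0.428, 0.0, -0.001]
contact_force: [-0.0, -0.4, 1.1]
gripper_width: 0.504
grasp_force: 0.0
time_s: 0.93
eef_pos: [0.2269, -0.6088, 0.3556]
tool_rot: [0.762, 0.648, 0.0, -0.001]
contact_force: [-0.3, 0.3, -0.6]
gripper_width: 0.5
grasp_force: 0.0
time_s: 1.1
eef_pos: [0.2269, -0.6089, 0.3557]
tool_rot: [0.757, 0.653, 0.0, -0.0]
contact_force: [0.8, -0.6, 0.2]
gripper_width: 0.499
grasp_force: 0.0
t 1.1 pos [ 0.2269 -0.6089  0.3557] psi 1.423 z [-0.     0.001 -1.   ] units [30.78 11.77  0.05] F [ 0.8 -0.6  0.2] M [ 0.01 -0.04 -0.02] w 0.499 g 0.0 q6 -1.15
turn az units -0.03
```

```bash
python3 -m inch '1 0.38 0 0 0 0 0.5; 1 0.38 0 0 0 0 0.5; 1 0.38 0 0 0 0 0.5; 1 0.38 0 0 0 0 0.5; 1 0.38 0 0 0 0 0.5' >/dev/null
python3 -m inch '1 0.38 0 0 0 0 0.5; 1 0.38 0 0 0 0 0.5; 1 0.38 0 0 0 0 0.5; 1 0.38 0 0 0 0 0.5; 1 0.38 0 0 0 0 0.5' >/dev/null
python3 -m inch '1 0.38 0 0 0 0 0.5; 1 0.38 0 0 0 0 0.5; 1 0.38 0 0 0 0 0.5; 1 0.38 0 0 0 0 0.5; 1 0.38 0 0 0 0 0.5' >/dev/null
python3 -m inch '1 0.38 0 0 0 0 0.5; 1 0.38 0 0 0 0 0.5; 1 0.38 0 0 0 0 0.5; 1 0.38 0 0 0 0 0.5; 1 0.38 0 0 0 0 0.5'
python3 -m inch '1 0.38 0 0 0 0 0.5; 1 0.38 0 0 0 0 0.5; 1 0.38 0 0 0 0 0.5; 1 0.38 0 0 0 0 0.5; 0 0 0 0 0 0 0.5'
python3 - <<'E'
from h import *
togo([.631,.109,.355],1.427)
cv2.imwrite("pics/w1.png",snapshot("wrist"));np.save("w1.npy",camera_info("wrist"),allow_pickle=True)
E
```

```text
time_s: 2.77
eef_pos: [0.488, -0.1407, 0.3563]
tool_rot: [0.758, 0.653, 0.0, 0.0]
contact_force: [-0.5, -0.8, 0.2]
gripper_width: 0.502
grasp_force: 0.0
time_s: 3.18
eef_pos: [0.5409, -0.0453, 0.3558]
tool_rot: [0.756, 0.654, 0.001, -0.001]
contact_force: [-0.3, -0.5, -0.6]
gripper_width: 0.5
grasp_force: 0.0
t 3.18 pos [ 0.5409 -0.0453  0.3558] psi 1.427 z [-0.     0.002 -1.   ] units [6.62 2.68 0.04] F [-0.3 -0.5 -0.6] M [-0.02  0.02 -0.02] w 0.5 g 0.0 q6 -0.04
turn az units -0.0
```

View pics/w1.png

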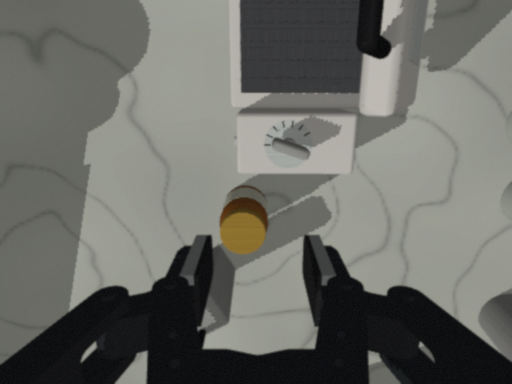

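The wrist view shows the key's wing centred near (291,149), running from (272,143) to (310,156), and the right end of the bar at about (373,44), with its axis at column 371 in the top rows. I'll check this against the model.

```bash
python3 - <<'E'
from h import *
w=np.load("w1.npy",allow_pickle=True).item();ct=camera_info("top");cs=camera_info("side")
t=lambda u,v:np.array([u/5.5+165-.4,v/5.5+125-.4]);s=lambda u,v:np.array([u/5.4+180-.4,v/5.4+145-.4])
q=tri([("",w,(291,149)),("",ct,t(632,288))]);print("key",q.x,q.fun)
a=tri([("",w,(272,143)),("",ct,t(620,332))]);b=tri([("",w,(310,156)),("",ct,t(645,245))]);d=b.x-a.x;print(a.x,b.x,np.arctan2(d[1],d[0]))
q=tri([("",w,(374,46)),("",ct,t(440,126)),("",cs,s(250,50))]);print("barR",q.x,q.fun)
print("model",proj("",[[.577,-.046,.13],[.621,.041,.277],[.631,.109,.277]],w))
E
```

```text
key [ 0.58000979 -0.04747163  0.11509572] [-0.15200441 -0.18241775  0.41101804 -0.36591072]
[ 0.55906028 -0.03805833  0.11117858] [ 0.60006906 -0.05709886  0.12265367] -0.4346851013254166
barR [0.6264504  0.04153538 0.27508648] [-0.73081239  0.15607327 -1.23433034 -1.54217015 -1.57036558 -0.77340685]
model [[289.32211066 150.3673504 ]
 [365.50666617  48.1022315 ]
 [377.72924839 -84.86994573]]
```

```bash
python3 -m inch '1 0.4 0 0 0 0 0.5; 1 0.4 0 0 0 0 0.5; 1 0.4 0 0 0 0 0.5; 1 0.4 0 0 0 0 0.5; 1 0.4 0 0 0 0 0.5' >/dev/null
python3 -m inch '1 0.4 0 0 0 0 0.5; 0.6 0.45 0 0 0 0 0.5; 0 0 0 0 0 0 0.5'
python3 - <<'E'
from h import *
togo([.635,.109,.257],1.427)
cv2.imwrite("pics/w2.png",snapshot("wrist"))
E
```

```text
time_s: 3.9
eef_pos: [0.6353, 0.1056, 0.3554]
tool_rot: [0.757, 0.654, -0.0, -0.0]
contact_force: [-0.3, -1.0, -0.3]
gripper_width: 0.498
grasp_force: 0.0
t 3.9 pos [0.6353 0.1056 0.3554] psi 1.425 z [-0.001  0.    -1.   ] units [ 0.13 -0.03  3.93] F [-0.3 -1.  -0.3] M [-0.04  0.03 -0.01] w 0.498 g 0.0 q6 0.23
turn az units -0.02
```

View pics/w2.png

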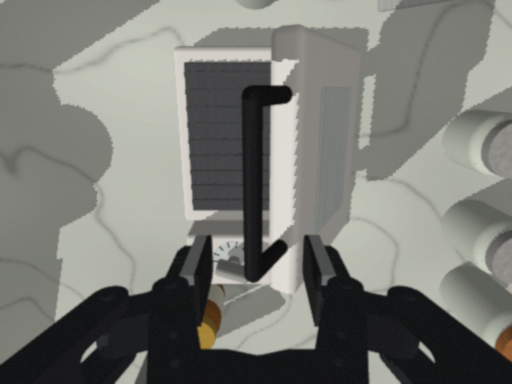

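The bar lies centred between the fingers (u≈253 against 258). Lowering and grasping.

```bash
python3 -m inch '0.1 0 0.9 0 0 0 0.5; 0 0 1 0 0 0 0.5; 0 0 1 0 0 0 0.5; 0 0 0.7 0 0 0 0.5; 0 0 0.3 0 0 0 0.5' 30
python3 -m inch '0 0 0 0 0 0 1; 0 0 0 0 0 0 1; 0 0 0 0 0 0 1; 0 0 0 0 0 0 1; 0 0 0 0 0 0 1' 30
python3 -c "
from h import *
togo([.491,.129,.056],1.427)
import numpy as np
# arc, in bar plane: units (ty, tz) per step
o=readout.observe();H=np.array([.729,.095]);u=np.array([np.cos(-.144),np.sin(-.144)])
g=o['eef_pos'];s=(g[:2]-H)@u;z=g[2]+r.grasp_offset-.058;print('s,z',s,z,'rad',np.hypot(s,z),'ang',np.arctan2(z,-s)-np.arctan2(.017,.24))
A=np.arctan2(z,-s);rad=np.hypot(s,z)
th=np.linspace(A,np.arctan2(.017,.24)-.01,26);P=np.c_[-rad*np.cos(th),rad*np.sin(th)]
print(np.round(np.diff(P,axis=0)/.025*[1,-1],2).tolist())
"
```

```text
time_s: 4.37
eef_pos: [0.6326, 0.1049, 0.2551]
tool_rot: [0.758, 0.653, -0.002, -0.001]
contact_force: [-0.1, 0.3, -0.7]
gripper_width: 0.495
grasp_force: 0.0
time_s: 4.78
eef_pos: [0.6344, 0.106, 0.2607]
tool_rot: [0.757, 0.654, -0.0, 0.001]
contact_force: [-5.1, -2.9, 0.1]
gripper_width: 0.147
grasp_force: 30.2
t 4.78 pos [0.6344 0.106  0.2607] psi 1.424 z [ 0.    -0.001 -1.   ] units [ 0.09 -5.81  8.19] F [-5.1 -2.9  0.1] M [-0.44  0.88  0.02] w 0.147 g 30.2 q6 0.23
turn az units -0.02
s,z -0.09519417408417251 0.22141857229611694 rad 0.24101476082849885 ang 1.094043315425244
[[-0.39, 0.18], [-0.38, 0.19], [-0.37, 0.21], [-0.36, 0.23], [-0.35, 0.24], [-0.34, 0.26], [-0.33, 0.27], [-0.32, 0.29], [-0.3, 0.3], [-0.29, 0.31], [-0.27, 0.33], [-0.26, 0.34], [-0.24, 0.35], [-0.23, 0.36], [-0.21, 0.37], [-0.2, 0.38], [-0.18, 0.39], [-0.16, 0.39], [-0.15, 0.4], [-0.13, 0.41], [-0.11, 0.41], [-0.09, 0.42], [-0.07, 0.42], [-0.05, 0.42], [-0.04, 0.42]]
```

Gripped on about 13 mm, with radius 0.241 m against the 0.2406 expected. I'll follow the arc down.

```bash
python3 -m inch '0 -0.39 0.18 0 0 0 1; 0 -0.38 0.19 0 0 0 1; 0 -0.37 0.21 0 0 0 1; 0 -0.36 0.23 0 0 0 1; 0 -0.35 0.24 0 0 0 1'
python3 -m inch '0 -0.34 0.26 0 0 0 1; 0 -0.33 0.27 0 0 0 1; 0 -0.32 0.29 0 0 0 1; 0 -0.30 0.30 0 0 0 1; 0 -0.29 0.31 0 0 0 1'
python3 -m inch '0 0 0 0 0 0 1' | head -4
python3 -c "
from h import *
togo([.491,.129,.056],1.427)
o=readout.observe();H=np.array([.729,.095]);u=np.array([np.cos(-.144),np.sin(-.144)])
g=o['eef_pos'];s=(g[:2]-H)@u;z=g[2]+r.grasp_offset-.058;print('s,z',s,z,'rad',np.hypot(s,z),'ang',np.arctan2(z,-s)-np.arctan2(.017,.24))"
```

```text
time_s: 5.2
eef_pos: [0.5911, 0.1124, 0.2361]
tool_rot: [0.757, 0.653, 0.003, 0.004]
contact_force: [1.2, -6.2, 2.7]
gripper_width: 0.15
grasp_force: 30.4
time_s: 5.62
eef_pos: [0.5507, 0.1187, 0.1981]
tool_rot: [0.757, 0.654, 0.001, 0.002]
contact_force: [3.1, -5.1, 3.5]
gripper_width: 0.148
grasp_force: 30.7
time_s: 5.7
eef_pos: [0.5485, 0.119, 0.1957]
tool_rot: [0.757, 0.654, -0.001, -0.0]
contact_force: [-1.0, -4.2, -3.5]
t 5.7 pos [0.5485 0.119  0.1957] psi 1.425 z [-0.001 -0.001 -1.   ] units [ 0.06 -2.33  5.59] F [-1.  -4.2 -3.5] M [-0.62 -0.23 -0.  ] w 0.152 g 30.0 q6 0.26
turn az units -0.02
s,z -0.18207510695126428 0.15637903795500155 rad 0.24001197487426776 ang 0.6389064498809061
```

```bash
python3 -m inch '0 -0.27 0.33 0 0 0 1; 0 -0.26 0.34 0 0 0 1; 0 -0.24 0.35 0 0 0 1; 0 -0.23 0.36 0 0 0 1; 0 -0.21 0.37 0 0 0 1'
python3 -m inch '0 -0.20 0.38 0 0 0 1; 0 -0.18 0.39 0 0 0 1; 0 -0.16 0.39 0 0 0 1; 0 -0.15 0.40 0 0 0 1; 0 -0.13 0.41 0 0 0 1'
python3 -m inch '0 -0.11 0.41 0 0 0 1; 0 -0.09 0.42 0 0 0 1; 0 -0.07 0.42 0 0 0 1; 0 0 0 0 0 0 1'
python3 -c "
from h import *
togo([.491,.129,.056],1.427)
o=readout.observe();H=np.array([.729,.095]);u=np.array([np.cos(-.144),np.sin(-.144)])
g=o['eef_pos'];s=(g[:2]-H)@u;z=g[2]+r.grasp_offset-.058;print('s,z',s,z,'rad',np.hypot(s,z),'ang',np.arctan2(z,-s)-np.arctan2(.017,.24))"
```

```text
time_s: 6.12
eef_pos: [0.5207, 0.1235, 0.1538]
tool_rot: [0.757, 0.654, 0.001, 0.001]
contact_force: [3.0, -4.7, 1.4]
gripper_width: 0.148
grasp_force: 30.6
time_s: 6.53
eef_pos: [0.5008, 0.1264, 0.1042]
tool_rot: [0.757, 0.654, 0.001, 0.002]
contact_force: [3.5, -5.5, 1.5]
gripper_width: 0.151
grasp_force: 29.4
time_s: 6.87
eef_pos: [0.4944, 0.1273, 0.0714]
tool_rot: [0.757, 0.654, 0.002, 0.002]
contact_force: [9.2, -5.3, -6.3]
gripper_width: 0.15
grasp_force: 29.2
t 6.87 pos [0.4944 0.1273 0.0714] psi 1.425 z [ 0.005 -0.    -1.   ] units [ 0.05 -0.15  0.62] F [ 9.2 -5.3 -6.3] M [-0.8  -1.59 -0.07] w 0.15 g 29.2 q6 0.29
turn az units -0.02
s,z -0.2367784255177825 0.03212684883748911 rad 0.23894802197738937 ang 0.0641443920653113
```

```bash
python3 -m inch '0 -0.04 0.2 0 0 0 1; 0 -0.02 0.2 0 0 0 1; 0 0 0 0 0 0 1'
python3 -m inch '0 0 0.15 0 0 0 1; 0 0 0 0 0 0 1'|sed -n 2,4p
python3 -m inch '0 0 0.15 0 0 0 1; 0 0 0 0 0 0 1'|sed -n 2,4p
```

```text
time_s: 7.12
eef_pos: [0.4936, 0.1274, 0.0627]
tool_rot: [0.757, 0.654, 0.002, 0.002]
contact_force: [8.2, -5.9, -4.7]
gripper_width: 0.15
grasp_force: 29.4
eef_pos: [0.4935, 0.1275, 0.0605]
tool_rot: [0.757, 0.654, 0.001, 0.002]
contact_force: [2.4, -5.7, 5.6]
eef_pos: [0.4935, 0.1276, 0.0601]
tool_rot: [0.757, 0.654, 0.0, 0.001]
contact_force: [-8.9, -8.7, 27.0]
```

The lid has seated: z stalled with 27 N upward. Releasing, lifting and looking.

```bash
python3 -m inch '0 0 -0.1 0 0 0 1; 0 0 0 0 0 0 0.5; 0 0 0 0 0 0 0.5; 0 0 0 0 0 0 0.5; 0 0 0 0 0 0 0.5'
python3 -m inch '0 0 -0.3 0 0 0 0.5; 0 0 -0.7 0 0 0 0.5; 0 0 -1 0 0 0 0.5; 0 0 -1 0 0 0 0.5; 0 0 -1 0 0 0 0.5' >/dev/null
python3 -m inch '0 0 -1 0 0 -1 0.5; 0 0 -1 0 0 -1 0.5; 0 0 0 0 0 -1 0.5; 0 0 0 0 0 -1 0.5; 0 0 0 0 0 -1 0.5' >/dev/null
python3 -m inch '0 0 0 0 0 -1 0.5; 0 0 0 0 0 -1 0.5; 0 0 0 0 0 -1 0.5; 0 0 0 0 0 -1 0.5; 0 0 0 0 0 -1 0.5' >/dev/null
python3 -m inch '0 0 0 0 0 -1 0.5; 0 0 0 0 0 -1 0.5; 0 0 0 0 0 -0.3 0.5; 0 0 0 0 0 0 0.5'
python3 - <<'E'
from h import *
togo([.579,-.047,.16],2.712)
a=cv2.resize(snapshot("side")[130:270,160:300],None,fx=2.7,fy=2.7);b=cv2.resize(snapshot("top")[125:255,130:300],None,fx=2.3,fy=2.3)
im=np.zeros((400,800,3),'u1');im[:378,:378]=a[:378,:378];im[:b.shape[0],390:390+b.shape[1]]=b;cv2.imwrite("pics/c3.png",im)
E
```

```text
time_s: 7.87
eef_pos: [0.4905, 0.1282, 0.0566]
tool_rot: [0.757, 0.654, -0.001, -0.001]
contact_force: [-0.0, -0.2, -0.4]
gripper_width: 0.503
grasp_force: 0.0
time_s: 9.45
eef_pos: [0.4912, 0.128, 0.2077]
tool_rot: [0.212, 0.977, 0.0, -0.0]
contact_force: [0.2, -0.1, 0.8]
gripper_width: 0.494
grasp_force: 0.0
t 9.45 pos [0.4912 0.128  0.2077] psi 2.714 z [-0.  0. -1.] units [-6.1  -4.91  1.9 ] F [ 0.2 -0.1  0.8] M [-0.01 -0.02  0.03] w 0.494 g 0.0 q6 -0.99
turn az units 0.01
```

View pics/c3.png

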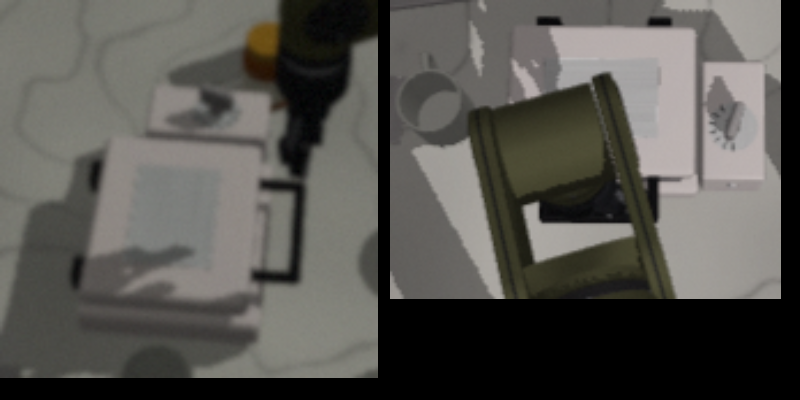

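Both views show the lid shut flat, with the key untouched on the column (side panel (212,108), top panel (735,122)). Moving over the key.

```bash
python3 -m inch '-0.87 -0.7 0 0 0 0 0.5; -0.87 -0.7 0 0 0 0 0.5; -0.87 -0.7 0 0 0 0 0.5; -0.87 -0.7 0 0 0 0 0.5; -0.87 -0.7 0 0 0 0 0.5' >/dev/null
python3 -m inch '-0.87 -0.7 0 0 0 0 0.5; -0.87 -0.7 0 0 0 0 0.5; 0 0 0 0 0 0 0.5'
python3 - <<'E'
from h import *
togo([.579,-.047,.1],2.712)
cv2.imwrite("pics/w4.png",snapshot("wrist"));w=camera_info("wrist")
print(proj("",[[.579,-.047,.13]],w),proj("",[[.579-.02,-.047+.0091,.13],[.579+.02,-.047-.0091,.13]],w))
E
```

```text
time_s: 10.22
eef_pos: [0.5804, -0.0505, 0.2076]
tool_rot: [0.215, 0.977, -0.001, 0.0]
contact_force: [0.2, -0.8, 0.6]
gripper_width: 0.498
grasp_force: 0.0
t 10.22 pos [ 0.5804 -0.0505  0.2076] psi 2.708 z [ 0.001 -0.001 -1.   ] units [0.12 0.11 4.31] F [ 0.2 -0.8  0.6] M [0.05 0.01 0.01] w 0.498 g 0.0 q6 -1.32
turn az units -0.03
[[257.61783672 196.06051407]] [[257.46286199 165.59766087]
 [257.7643452  224.85918525]]
```

View pics/w4.png

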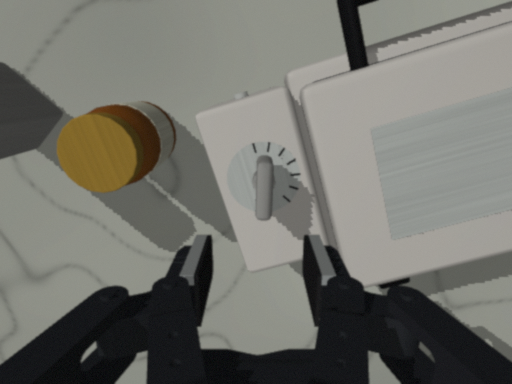

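The wing is at (264,155) to (263,218), centred on (264,187), parallel to the pads, and sits about 6 px right of the finger midline. Refining with several views.

```bash
python3 - <<'E'
from h import *
w=camera_info("wrist");w1=np.load("w1.npy",allow_pickle=True).item();ct=camera_info("top")
q=tri([("",w,(264,187)),("",w1,(291,149)),("",ct,(279.5,177)) ]);print(q.x,q.fun)
T=np.array(w["world_from_camera"]);print(T.round(3))
d=T[:3,:3]@[(264-w["cx"])/w["fx"],(187-w["cy"])/w["fy"],1];k=T[:3,3]+d*(.13-T[2,3])/d[2];print(k)
togo([*k[:2],.1],2.712)
E
```

```text
[ 0.57864039 -0.04316424  0.11857942] [-1.84369978  1.56835285 -1.45981866 -3.09920804 -1.00503472 -0.02228505]
[[ 0.419  0.867  0.269  0.511]
 [ 0.908 -0.4   -0.125 -0.016]
 [-0.001  0.297 -0.955  0.35 ]
 [ 0.     0.     0.     1.   ]]
[ 0.57480702 -0.04016973  0.13      ]
t 10.27 pos [ 0.5795 -0.0487  0.2075] psi 2.709 z [-0.  0. -1.] units [0.31 0.23 4.3 ] F [-0.3  0.2  0.3] M [0.   0.03 0.05] w 0.5 g 0.0 q6 -1.31
turn az units -0.03
```

```bash
python3 -m inch '0.2 0.2 0.8 0 0 0 0.5; 0 0 1 0 0 0 0.5; 0 0 1 0 0 0 0.5; 0 0 0.9 0 0 0 0.5; 0 0 0.5 0 0 0 0.5'
python3 -m inch '0 0 0 0 0 0 1; 0 0 0 0 0 0 1; 0 0 0 0 0 0 1; 0 0 0 0 0 0 1; 0 0 0 0 0 0 1' 40
python3 -c "
from h import *
togo([.577,-.042,.1],2.712)"
```

```text
time_s: 10.68
eef_pos: [0.5743, -0.0388, 0.0994]
tool_rot: [0.212, 0.977, 0.0, -0.002]
contact_force: [-0.5, -0.5, -0.9]
gripper_width: 0.501
grasp_force: 0.0
time_s: 11.1
eef_pos: [0.5739, -0.0421, 0.102]
tool_rot: [0.213, 0.977, -0.003, -0.003]
contact_force: [-6.9, -8.0, -4.7]
gripper_width: 0.165
grasp_force: 39.0
t 11.1 pos [ 0.5739 -0.0421  0.102 ] psi 2.713 z [-0.007 -0.004 -1.   ] units [-0.11  0.05  0.08] F [-6.9 -8.  -4.7] M [-1.24  1.13 -0.09] w 0.165 g 39.0 q6 -1.3
turn az units 0.01
```

```bash
python3 -m inch '0 -0.12 0 0 0 0.5 1; 0 0 0 0 0 1 1; 0 0 0 0 0 1 1; 0 0 0 0 0 1 1; 0 0 0 0 0 1 1' 40
python3 -c "
from h import *
togo([.577,-.042,.1],2.712)"
```

```text
time_s: 11.52
eef_pos: [0.5754, -0.0404, 0.1021]
tool_rot: [0.437, 0.899, 0.003, -0.001]
contact_force: [4.4, 8.8, -12.2]
gripper_width: 0.161
grasp_force: 39.1
t 11.52 pos [ 0.5754 -0.0404  0.1021] psi 2.236 z [ 0.001  0.005 -1.   ] units [-0.09  0.01  0.09] F [  4.4   8.8 -12.2] M [ 1.55 -0.93  0.14] w 0.161 g 39.1 q6 -0.83
turn az units -4.54
```

```bash
python3 -m inch '0 0.06 0.05 0 0 1 1; 0 0 0 0 0 1 1; 0 0 0 0 0 1 1; 0 0 0 0 0 1 1; 0 0 0 0 0 1 1'
python3 -m inch '0 0 0 0 0 1 1; 0 0 0 0 0 1 1; 0 0 0 0 0 1 1; 0 0 0 0 0 1 1; 0 0 0 0 0 1 1'
python3 -c "
from h import *
togo([.577,-.042,.1],.39)"
```

```text
time_s: 11.93
eef_pos: [0.5782, -0.0391, 0.1021]
tool_rot: [0.655, 0.755, 0.004, 0.0]
contact_force: [7.3, 8.7, -10.4]
gripper_width: 0.158
grasp_force: 39.3
time_s: 12.35
eef_pos: [0.5811, -0.0394, 0.1024]
tool_rot: [0.828, 0.56, 0.007, 0.002]
contact_force: [17.8, 7.2, -17.2]
gripper_width: 0.156
grasp_force: 39.1
t 12.35 pos [ 0.5811 -0.0394  0.1024] psi 1.189 z [ 0.014  0.004 -1.   ] units [-0.16 -0.12  0.09] F [ 17.8   7.2 -17.2] M [ 1.34 -3.21  0.23] w 0.156 g 39.1 q6 0.22
turn az units 7.63
```

```bash
python3 -m inch '0 0.1 0.05 0 0 0.8 1; 0 0.1 0.05 0 0 0.8 1; 0 0.06 0 0 0 0.8 1; 0 0.04 0 0 0 0.8 1; 0 0.04 0 0 0 0.8 1'
python3 -m inch '0 0.04 0 0 0 0.8 1; 0 0.02 0 0 0 0.8 1; 0 0 0 0 0 0.6 1; 0 0 0 0 0 0.5 1; 0 0 0 0 0 0 1'
python3 -c "
from h import *
togo([.584,-.042,.1],.39)"
```

```text
time_s: 12.77
eef_pos: [0.584, -0.0412, 0.1017]
tool_rot: [0.927, 0.376, 0.002, -0.004]
contact_force: [-6.4, 16.8, 6.6]
gripper_width: 0.162
grasp_force: 44.8
time_s: 13.18
eef_pos: [0.585, -0.0425, 0.1017]
tool_rot: [0.97, 0.243, 0.001, -0.004]
contact_force: [-5.6, 14.9, 5.2]
gripper_width: 0.158
grasp_force: 44.6
t 13.18 pos [ 0.585  -0.0425  0.1017] psi 0.491 z [ 0.     0.009 -1.   ] units [-0.03 -0.04  0.07] F [-5.6 14.9  5.2] M [ 2.47  0.92 -0.11] w 0.158 g 44.6 q6 0.91
turn az units 0.96
```

```bash
python3 -m inch '0 0 0 0 0 0.5 1; 0 0 0 0 0 0.4 1; 0 0 0 0 0 0 1' >/dev/null
python3 -c "
from h import *
togo([.584,-.042,.1],.39)"
python3 -m inch '0 0 0 0 0 0.4 1; 0 0 0 0 0 0.3 1; 0 0 0 0 0 0 1' >/dev/null
python3 -c "
from h import *
togo([.584,-.042,.1],.39)"
```

```text
t 13.43 pos [ 0.5852 -0.043   0.1017] psi 0.397 z [ 0.001  0.008 -1.   ] units [-0.03 -0.06  0.07] F [-4.9 12.9  4.6] M [ 2.26  0.75 -0.04] w 0.161 g 44.4 q6 1.0
turn az units 0.07
t 13.68 pos [ 0.5853 -0.0434  0.1017] psi 0.325 z [ 0.001  0.007 -1.   ] units [-0.03 -0.07  0.07] F [-5.  13.3  4.8] M [2.02 0.68 0.22] w 0.156 g 45.7 q6 1.07
turn az units -0.62
```

```bash
python3 -m inch '0 0 0 0 0 0.4 1; 0 0 0 0 0 0.3 1; 0 0 0 0 0 0 1' >/dev/null
python3 -c "
from h import *
togo([.584,-.042,.1],.39)"
python3 -m inch '0 0 0 0 0 0.4 1; 0 0 0 0 0 0.3 1; 0 0 0 0 0 0 1' >/dev/null
python3 -c "
from h import *
togo([.584,-.042,.1],.39)"
```

```text
t 13.93 pos [ 0.5858 -0.0432  0.1019] psi 0.254 z [ 0.002  0.006 -1.   ] units [-0.06 -0.06  0.07] F [-4.4 13.7  3.6] M [2.03 0.25 0.89] w 0.159 g 58.5 q6 1.15
turn az units -1.3
t 14.18 pos [ 0.5858 -0.0432  0.102 ] psi 0.186 z [ 0.002  0.005 -1.   ] units [-0.06 -0.06  0.08] F [-4.1 13.6  4.1] M [1.92 0.17 2.43] w 0.157 g 95.1 q6 1.22
turn az units -1.95
```

The stop is reached: the moment climbs to 2.4 N m with no further advance. Opening, lifting and looking.

```bash
python3 -m inch '0 0 0 0 0 0 0.5; 0 0 0 0 0 0 0.5; 0 0 0 0 0 0 0.5; 0 0 0 0 0 0 0.5' 
python3 -m inch '0 0 -0.4 0 0 0 0.5; 0 0 -0.8 0 0 0 0.5; 0 0 -1 0 0 0 0.5; 0 0 -1 0 0 0 0.5; 0 0 -1 0 0 0 0.5'
python3 -m inch '0 0 -0.3 0 0 0 0.5; 0 0 0 0 0 0 0.5' >/dev/null
python3 - <<'E'
from h import *
togo([.579,-.044,.1],.39)
cv2.imwrite("pics/w5.png",snapshot("wrist"));w=camera_info("wrist")
c=np.array([.579,-.0444,.13])
for t in(2.2,2.4,2.6):
    a=-.144-t;d=.022*np.array([np.cos(a),np.sin(a),0]);print(t,proj("",[c-d,c,c+d],w).round(0).tolist())
E
```

```text
time_s: 14.52
eef_pos: [0.5858, -0.0475, 0.1003]
tool_rot: [0.996, 0.089, 0.001, 0.0]
contact_force: [0.5, -0.3, -0.5]
gripper_width: 0.503
grasp_force: 0.0
time_s: 14.93
eef_pos: [0.5849, -0.0476, 0.2059]
tool_rot: [0.996, 0.089, 0.0, 0.0]
contact_force: [-0.5, 0.5, 0.8]
gripper_width: 0.497
grasp_force: 0.0
t 15.1 pos [ 0.5867 -0.0478  0.2154] psi 0.178 z [ 0.007 -0.001 -1.   ] units [-0.31 -0.22  4.61] F [ 0.1 -0.   1.1] M [0.05 0.   0.05] w 0.501 g 0.0 q6 1.22
turn az units -2.02
2.2 [[234.0, 180.0], [253.0, 204.0], [270.0, 227.0]]
2.4 [[240.0, 177.0], [253.0, 204.0], [265.0, 229.0]]
2.6 [[246.0, 175.0], [253.0, 204.0], [259.0, 231.0]]
```

View pics/w5.png

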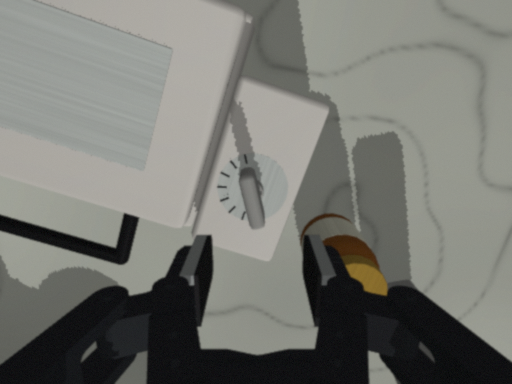

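The wing runs from (246,170) to (259,226), which matches the 2.6 rad prediction. The lid is shut, the jar was not touched, and the gripper is clear.

```bash
python3 -c "
from plant import r
print(r.finish_job())"
```

```text
the job is handed in; nothing more can be done
None
```

The lid was lowered in the grip until it seated shut, the timer key was wound clockwise to its stop (about 2.6 rad in the last picture), the arm touched none of the things around the press, and the job was handed in at about 15 s; it returned no verdict.

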